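Switch the kit-packing table off for the night

TASK

Packing is over, so shut this table down for the night: on the grey power box, flip every white toggle handle that is still on over to off (leaning to the green mark, toward the robot) until it snaps fully home, and finish with all three white handles off. The blue handle feeds the chargers and must stay on the whole time, and everything else on the table must stay where it is.

Things in the scene. Friction and masses are not known exactly. Their poses are not given: they have to be found in the camera images.
- power_box: Grey steel box fixed to the table, 170 (x) x 330 (y) x 90 mm high; origin: centre of its underside, on the table. y runs along the row of four toggle isolators on top, 72 mm apart, bodies up to 116 mm above the table; x points away from the robot, to their ON (red) ends. Handles pivot about lines along y, at box x = 0, 102 mm above the table.
- white1 (a joint): Angle of a white toggle handle from upright: +0.45 rad = ON (leans to box +x, red mark, at its stop), -0.45 = OFF (leans to box -x, green mark, at its stop). A spring snaps it home to the side of upright it is on: about 5 N at the tip starts it, falling to 0 at upright. ON or OFF at the start (at least one white is ON); its place in the row varies.
- white2 (a joint): Angle of a white toggle handle from upright: +0.45 rad = ON (leans to box +x, red mark, at its stop), -0.45 = OFF (leans to box -x, green mark, at its stop). A spring snaps it home to the side of upright it is on: about 5 N at the tip starts it, falling to 0 at upright. ON or OFF at the start (at least one white is ON); its place in the row varies.
- white3 (a joint): Angle of a white toggle handle from upright: +0.45 rad = ON (leans to box +x, red mark, at its stop), -0.45 = OFF (leans to box -x, green mark, at its stop). A spring snaps it home to the side of upright it is on: about 5 N at the tip starts it, falling to 0 at upright. ON or OFF at the start (at least one white is ON); its place in the row varies.
- blue (a joint): Angle of a blue toggle handle from upright: +0.45 rad = ON (leans to box +x, red mark, at its stop), -0.45 = OFF (leans to box -x, green mark, at its stop). A spring snaps it home to the side of upright it is on: about 5 N at the tip starts it, falling to 0 at upright. ON at the start; place in the row varies.
- white1_tip (a point): Centre of the free end of the handle of joint white1, 70 mm from its pivot; moves with it: 172 mm above the table upright, 165 mm at a stop, then 30 mm to that side of the pivot. z axis: from pivot to tip. The white flat grip is its top 42 mm, 24 mm wide (along the row), 13 mm thick.
- white2_tip (a point): Centre of the free end of the handle of joint white2, 70 mm from its pivot; moves with it: 172 mm above the table upright, 165 mm at a stop, then 30 mm to that side of the pivot. z axis: from pivot to tip. The white flat grip is its top 42 mm, 24 mm wide (along the row), 13 mm thick.
- white3_tip (a point): Centre of the free end of the handle of joint white3, 70 mm from its pivot; moves with it: 172 mm above the table upright, 165 mm at a stop, then 30 mm to that side of the pivot. z axis: from pivot to tip. The white flat grip is its top 42 mm, 24 mm wide (along the row), 13 mm thick.
- blue_tip (a point): Centre of the free end of the handle of joint blue, 70 mm from its pivot; moves with it: 172 mm above the table upright, 165 mm at a stop, then 30 mm to that side of the pivot. z axis: from pivot to tip. The blue flat grip is its top 42 mm, 24 mm wide (along the row), 13 mm thick.
- crayon_box: Yellow and green card box of crayons lying flat, 75 x 120 x 28 mm; origin at the centre of its underside. Bystander, loose on the table.
- scissors: Scissors with blue handles lying flat, 175 mm long, 9 mm high; origin on the underside near the pivot screw. Bystander, loose on the table.
- stapler: Red and black desk stapler, 150 x 36 mm, 60 mm high; origin at the centre of its underside. Bystander, loose on the table.
- glue_bottle: White glue bottle with orange cap, standing, 44 mm across, 125 mm high; origin at the centre of its underside. Bystander, loose on the table.
- sharpener: Blue round pencil sharpener, 58 mm across, 58 mm high; origin at the centre of its underside. Bystander, loose on the table.

How it is judged (in metres and radians):
At the end, for the whole second after the job is handed in: All three white handles are snapped over to OFF (beyond 0.38 rad to the OFF side of upright; the stop is at 0.45) and the blue handle is still ON (beyond 0.38 rad to the ON side) (value of joint each of white1, white2, white3 below -0.38 rad and value of joint blue above 0.38 rad); the robot touches nothing.
It fails at once if the blue handle is pushed to upright or beyond, cutting the chargers (value of joint blue below 0.05 rad).
It fails at once if a loose thing on the table is shifted more than 30 mm or tipped over (distance of any of crayon_box, scissors, stapler, glue_bottle, sharpener from where it was at the start of the episode above 0.03 m or angle between any of crayon_box, scissors, stapler, glue_bottle, sharpener's own z axis and vertical above 0.5 rad).
It also fails if it takes over 40 s, if anything falls off the work surface, if the arm or the gripper's body presses on something with over 40 N, if the wrist force passes 120 N, or if a joint passes its speed limit or range.

ROBOT

A 6-joint arm with a two-finger parallel gripper is mounted at the origin on the work surface. World frame = base frame: x ahead of the robot, y to its left, z up, the work surface at z = 0. Lengths are in mm, angles in degrees, forces in N, time in s.
With the tool pointing down it reaches from about 275 to 775 mm from the base axis. Payload 14.6 kg.
Tool frame: the origin (TCP) lies at the very end of the fingers, on their centre line; the grasp point (between the pads) lies 19 mm behind it; y points along the fingers, x is the direction in which the jaws open and shut, and the axes are right-handed (so a half turn about y gives the same grasp; the last joint's range is limited). The gripper opens to 85 mm and grips with 20 to 120 N. Pads are 22 mm wide; open, the fingers measure 114 mm over their backs; the gripper's body (76 mm by 85 mm) begins 54 mm behind the grasp point. The pads swing forward as they close: fully open they stand 13 mm farther back than shut.
Start: joints at [56.763, 15.075, -2.767, 72.158, 0, 81.102], TCP at [216.377, 478.34, 231.278] pointing down, gripper open.
Joint ranges: [-151.79, 151.79], [-50.71, 97.33], [-67.44, 78.34], [-121.81, 120.89], [-77.56, 73.72], [-180, 180]. Speed limits (degrees/s): [108.29, 108.29, 147.25, 159.86, 180, 180].

INTERFACE

Orientations are given as [roll, pitch, yaw] about the fixed x, y, z axes, in that order (R = Rz(yaw) Ry(pitch) Rx(roll)).
In Python, from workcell import readout, capture, get_calibration, r, look_for, trace gives the robot as it stands.
- The arm moves only by the tool send_rows, never from a script. Its argument "motion" is one flat list of numbers, 4 for each row, row after row: the shift along the world's x, y, z in m, then the turn about the world's z in rad. A call has 1 to 12 rows; each row is the pose to reach, as a shift and turn from the pose commanded when the call began; what a row does not reach only later rows make up. A row lasts 1/12 s, in which the tool goes at most 41.7 mm and 7.16 degrees, less where a joint would pass 70% of its speed; a pose out of reach is approached as far as the arm can. A call with a gripper value outside its range is refused whole. "grip" is the finger opening in m, from 0 to 0.0854, set as the call begins (left out, the last holds). The fingers move at their own pace and stop on an object; "squeeze" is the grip in N (left out, the last holds). Time passes only in rows, so rows that repeat a pose let the fingers close. It gives the time, the measured TCP pose, the force and the opening at its end, in the units of the state.
- readout.state(): the state, without advancing time (a new reading comes with each control period).
- capture(name): name is "scene" or "top" or "wrist"; returns the picture (400x640x3 uint8, red, green, blue); there is no depth.
- get_calibration(name): a dict with "fx", "fy", "cx", "cy" (pixels), "eye" and "orientation" of the camera in the world. Camera axes: x right, y down, z forward; pixel columns grow to the right and rows downward; lengths in mm; the calibration is good to about 2 mm. A picture is of the moment at which its call begins: read the wrist's pose just before it. get_calibration takes no time and is no camera call; for the wrist camera it gives the pose at the moment of the call.
- r.finish_job(): hands the job in, once; it reports no verdict.
Trained networks look in the newest picture that a camera, given by its name, has taken for a name from the list of things; names that differ only in an ending like _2 or _b are one class to them, and where a whole thing is asked for, a point or a joint stands for the part that bears it (a point fixed in the world has none). Each returns a list of dicts, best first, with "conf" (0 to 1); they miss things now and then, are a little off and sometimes report something else, mostly with a low value. They report only what shows in the picture. A call takes as long as a camera call.
- look_for(camera, query): "bbox" ([left, top, right, bottom] in pixels, round what is visible of it).
- trace(camera, query): "mask" (400x640 bool, what is visible of it) and "bbox" ([left, top, right, bottom] in pixels, round what is visible of it).
The state is a dict: "t": time; "joint_pos": joint angles; "qvel": joint speeds; "joint_efforts": joint torques, N m; "ee_pos": TCP position; "ee_rot": TCP orientation; "force": force on the tool from outside, world axes, zero at the start; "moment": the same for the moment, N m; "grip_width": finger opening in mm.
Only numpy, scipy, OpenCV 4.12 (cv2) and the standard library are available. Lean on these libraries where they do the work, as an engineer would, in place of code of your own. Each camera call takes 0.05 s, during which the arm holds its last target.

## Working session

There is one attempt and no reset: what is moved stays moved. The work goes in short steps, Python scripts to look and compute and a tool call to move; the robot and the scene stay as the last step left them, time stands still between calls to the robot, and variables do not carry over. Pictures are saved under pics/ and viewed, and the job is handed in when it is done.

Besides the shell and the picture viewer there is one more tool, called after "Call:" as name(argument=value, ...) on one line, values as JSON. send_rows: Moves the arm, as the interface text tells. Its arguments: {"type":"object","properties":{"motion":{"type":"array"},"grip":{"type":"number"},"squeeze":{"type":"number"}},"required":["motion"]}

```bash
mkdir -p pics; ls; python3 - <<'E'
from workcell import readout, capture, get_calibration, r, look_for, trace
import cv2
print(readout.state())
for n in ("scene","top"):
    im=capture(n); cv2.imwrite(f"pics/{n}0.png",cv2.cvtColor(im,cv2.COLOR_RGB2BGR)); print(n,get_calibration(n))
    for q in ("power_box","white1","blue","glue_bottle","stapler","sharpener"):
        print(q,[(round(d["conf"],2),[int(v) for v in d["bbox"]]) for d in look_for(n,q)][:5])
E
```

```text
pics
{'t': 0.0, 'joint_pos': array([ 5.67622255e+01,  1.51007473e+01, -2.80478202e+00,  7.21579972e+01,
       -1.66870633e-03,  8.11037088e+01]), 'qvel': array([-0.02123404,  0.01252271,  0.101951  , -0.08353794, -0.07421645,
       -0.01405468]), 'joint_efforts': array([ 8.27192038e-03, -6.37621093e+01,  3.84558356e+01,  1.37160197e-02,
        1.57334516e-04,  1.48800370e-05]), 'ee_pos': array([216.23435064, 478.09470692, 230.80125998]), 'ee_rot': array([-8.99918245e+01,  6.30204384e-02,  6.56585221e+01]), 'force': array([ 0.01797476,  0.09948227, -0.3339637 ]), 'moment': array([-0.05057296,  0.00381651, -0.0260475 ]), 'grip_width': 85.55289072592517}
scene {'fx': 387.72295962659206, 'fy': 387.72295962659206, 'cx': 318.24237789200777, 'cy': 196.73850572544947, 'eye': array([931.23547772, 316.30165137, 792.42408582]), 'orientation': array([-145.86297128,   -0.86631931,  130.76046831])}
power_box [(0.66, [240, 136, 399, 252]), (0.36, [238, 196, 260, 233])]
white1 [(0.69, [292, 161, 312, 184]), (0.59, [330, 160, 345, 190]), (0.44, [357, 184, 372, 201])]
blue [(0.74, [259, 153, 280, 170])]
glue_bottle [(0.65, [236, 193, 263, 234])]
stapler [(0.65, [265, 223, 331, 268])]
sharpener [(0.93, [348, 251, 375, 283])]
top {'fx': 493.50178578758926, 'fy': 493.50178578758926, 'cx': 327.5510156826875, 'cy': 197.5379216633729, 'eye': array([ 502.76028222,   29.85374724, 1142.896095  ]), 'orientation': array([-176.02700417,    0.20583062,  -88.5177878 ])}
power_box [(0.86, [263, 155, 434, 276])]
white1 [(0.93, [360, 192, 377, 219]), (0.86, [288, 215, 311, 239]), (0.75, [324, 214, 345, 238])]
blue [(0.73, [391, 182, 407, 208])]
glue_bottle [(0.78, [368, 139, 392, 164])]
stapler [(0.81, [296, 146, 360, 181])]
sharpener [(0.57, [257, 172, 280, 194]), (0.2, [325, 212, 342, 236])]
```

View pics/scene0.png

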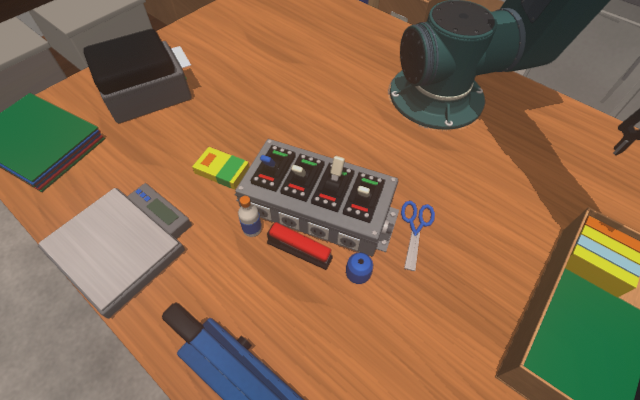

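View pics/top0.png

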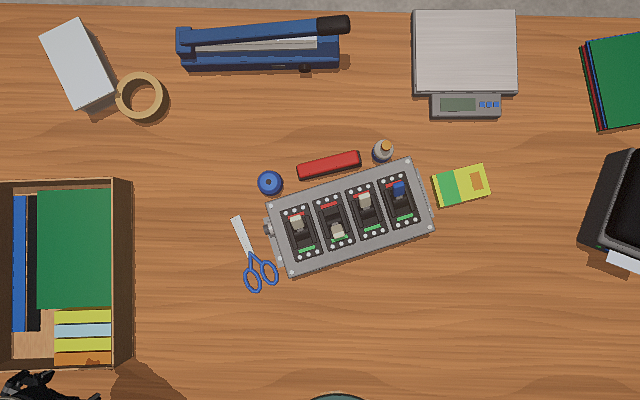

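```bash
python3 - <<'E'
import cv2
for n,(x0,y0,x1,y1) in {"scene":(220,120,420,270),"top":(240,130,450,290)}.items():
    i=cv2.imread(f"pics/{n}0.png")[y0:y1,x0:x1]
    cv2.imwrite(f"pics/{n}0z.png",cv2.resize(i,None,fx=3.7,fy=3.7,interpolation=cv2.INTER_CUBIC))
E
```

```text
(no output)
```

View pics/scene0z.png

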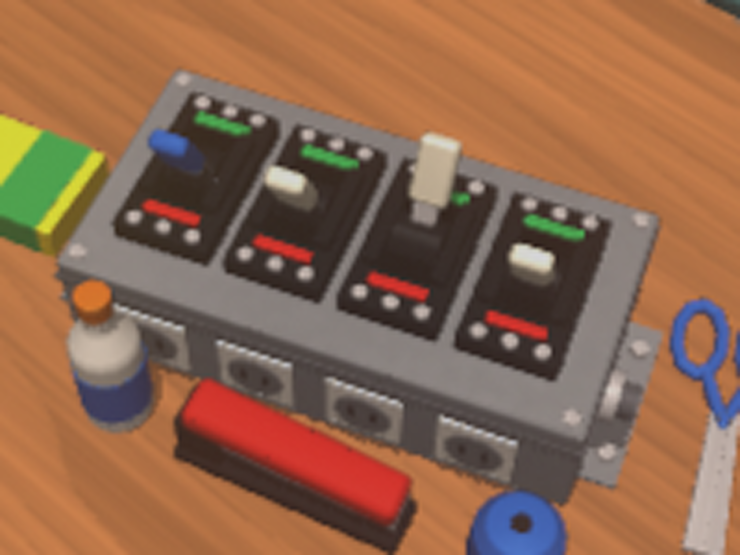

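View pics/top0z.png

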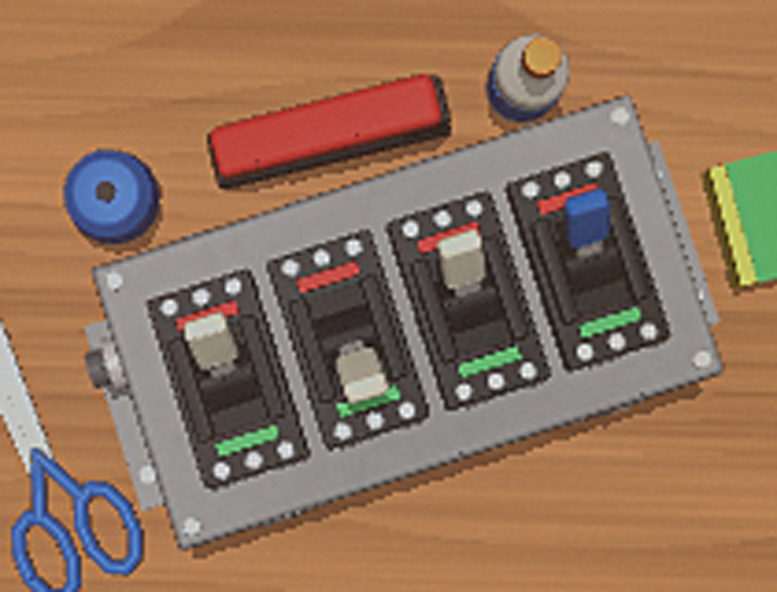

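```bash
cat > h.py <<'E'
from workcell import readout, capture, get_calibration, r, look_for, trace
import numpy as np, cv2
from scipy.spatial.transform import Rotation as R
from scipy.optimize import least_squares
def ray(n,uv,z,c=None):
    c=c or get_calibration(n); uv=np.atleast_2d(uv).astype(float)
    d=np.c_[(uv[:,0]-c["cx"])/c["fx"],(uv[:,1]-c["cy"])/c["fy"],np.ones(len(uv))]
    d=R.from_euler("xyz",c["orientation"],degrees=True).apply(d)
    return c["eye"]+d*((z-c["eye"][2])/d[:,2])[:,None]
E
python3 - <<'E'
from h import *
uv=np.array([[95,268],[630,97],[720,372],[182,547]])/3.7+[240,130]
uvs=np.array([[565,500],[62,262],[180,72],[658,222]])/3.7+[220,120]
for n,u in(("top",uv),("scene",uvs)):
    p=ray(n,u,90)[:,:2]; print(n,p.round(1).tolist(),p.mean(0).round(1),[round(np.linalg.norm(p[i]-p[(i+1)%4]),1) for i in range(4)])
    e=p[1]-p[0]+p[2]-p[3]; print("row dir far->",np.degrees(np.arctan2(-e[0],e[1]))) 
tips=np.array([[207,325],[367,390],[461,243],[589,203]])/3.7+[240,130]
print("tips top",ray("top",tips,165).round(1).tolist())
tips=np.array([[532,252],[440,145],[287,176],[167,142]])/3.7+[220,120]
print("tips scene",ray("scene",tips,165).round(1).tolist())
E
```

```text
top [[561.9, 167.5], [669.3, -139.9], [511.3, -193.9], [403.5, 112.2]] [536.5 -13.5] [np.float64(325.7), np.float64(167.0), np.float64(324.6), np.float64(167.8)]
row dir far-> -160.67125117013362
scene [[598.3, 186.5], [670.2, -131.7], [515.9, -186.6], [409.8, 118.8]] [548.5  -3.3] [np.float64(326.3), np.float64(163.8), np.float64(323.3), np.float64(200.3)]
row dir far-> -164.07070522742399
tips top [[528.7, 96.7, 165.0], [496.2, 10.2, 165.0], [576.2, -38.3, 165.0], [599.5, -106.7, 165.0]]
tips scene [[527.2, 100.2, 165.0], [502.2, 16.2, 165.0], [576.0, -33.6, 165.0], [602.8, -100.9, 165.0]]
```

Call:
send_rows(motion=[0.015, -0.016, 0, -0.04, 0.04, -0.042, 0, -0.1, 0.068, -0.072, 0, -0.17, 0.096, -0.101, 0, -0.24, 0.124, -0.131, 0, -0.31, 0.152, -0.16, 0, -0.38, 0.18, -0.19, 0, -0.45, 0.208, -0.219, 0, -0.52, 0.236, -0.249, 0, -0.59, 0.264, -0.278, 0, -0.66, 0.292, -0.308, 0, -0.73, 0.318, -0.335, 0, -0.79], grip=0)

```text
t: 1.7
ee_pos: [535.7, 141.2, 231.3]
ee_rot: [-90.0, -0.0, 20.2]
force: [0.4, 0.5, 0.2]
grip_width: -0.3
```

Call:
send_rows(motion=[0.02, -0.021, 0, -0.02, 0.03, -0.032, 0, -0.02, 0.03, -0.032, 0, -0.02])

```text
t: 1.95
ee_pos: [566.0, 109.3, 230.6]
ee_rot: [-90.0, 0.0, 19.1]
force: [-0.0, 0.4, -0.5]
grip_width: 0.0
```

```bash
python3 - <<'E'
from h import *
s=readout.state(); print(s["t"],s["ee_pos"],s["ee_rot"],s["joint_pos"].round(1),s["force"])
for n in ("scene","wrist"):
    im=capture(n); cv2.imwrite(f"pics/{n}1.png",cv2.cvtColor(im,cv2.COLOR_RGB2BGR))
E
```

```text
1.95 [565.96811037 109.31306858 230.64320873] [-9.00109680e+01  2.39271666e-02  1.91353178e+01] [ 2.8 20.2  4.7 74.5 -0.  73.7] [-0.01355521  0.43753126 -0.51786606]
```

View pics/scene1.png

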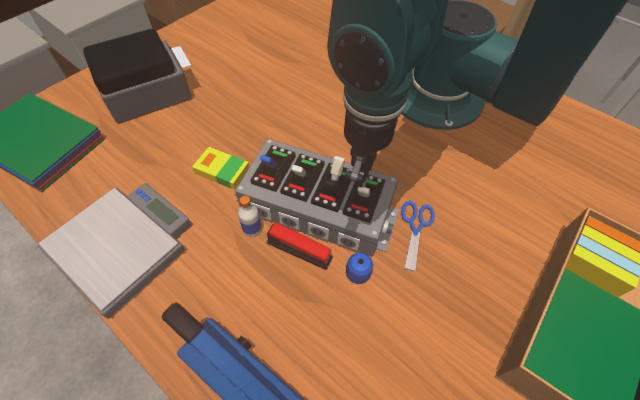

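View pics/wrist1.png

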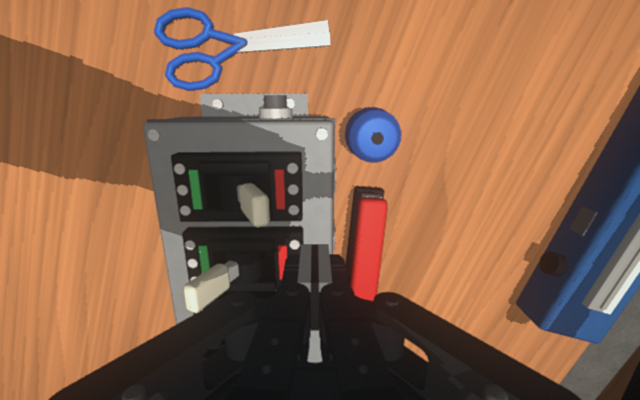

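```bash
python3 - <<'E'
from h import *
for q in("white1",): print([(round(d["conf"],2),[int(v) for v in d["bbox"]]) for d in look_for("wrist",q)])
print(get_calibration("wrist"))
print(ray("wrist",[[262,212],[192,297]],165).round(1))
p=ray("wrist",[[150,122],[334,118]],90).round(1);print(p)
c=np.array([538,-12]);y=np.radians(19.3);M=np.array([[np.cos(y),-np.sin(y)],[np.sin(y),np.cos(y)]])
print("expect corners",c+M@[-85,165],c+M@[85,165],"tips",c+M@[30,108],c+M@[-30,36])
for bx,by in((65,108),(-1,108),(65,-36),(-1,-36)): print(bx,by,(c+M@[bx,by]).round(1))
E
```

```text
[(0.64, [219, 175, 270, 225]), (0.59, [185, 253, 261, 311])]
{'fx': 316.5472737445274, 'fy': 316.5472737445274, 'cx': 314.33253026651147, 'cy': 198.60199989273184, 'eye': array([537.27734014, 186.26796575, 374.5294173 ]), 'orientation': array([ 1.62231759e+02, -2.47488606e-03,  1.92987360e+01])}
[[527.9 101.4 165. ]
 [496.7  16.4 165. ]]
[[408.3 119.1  90. ]
 [559.2 175.6  90. ]]
expect corners [403.24204432 115.63343363] [563.68820609 171.82088039] tips [530.61847413  99.84593455] [497.78745331  12.06140248]
65 108 [563.7 111.4]
-1 108 [501.4  89.6]
65 -36 [611.2 -24.5]
-1 -36 [549.  -46.3]
```

Call:
send_rows(motion=[0, 0.002, -0.02, 0, 0, 0.002, -0.045, 0, 0, 0.002, -0.07, 0, 0, 0.002, -0.081, 0, 0, 0.002, -0.081, 0])

```text
t: 2.52
ee_pos: [562.1, 114.6, 148.3]
ee_rot: [-89.9, 0.2, 19.4]
force: [-0.7, 0.2, -0.4]
grip_width: 0.1
```

```bash
python3 - <<'E'
from h import *
for n in ("scene","wrist"):
    im=capture(n); cv2.imwrite(f"pics/{n}2.png",cv2.cvtColor(im,cv2.COLOR_RGB2BGR))
i=cv2.imread("pics/scene2.png")[120:270,220:420]
cv2.imwrite("pics/scene2z.png",cv2.resize(i,None,fx=3.7,fy=3.7))
E
```

```text
(no output)
```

View pics/scene2z.png

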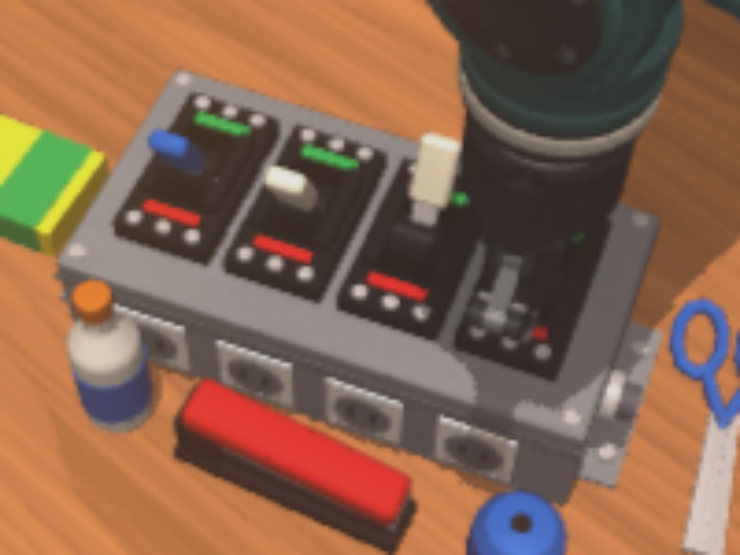

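View pics/wrist2.png

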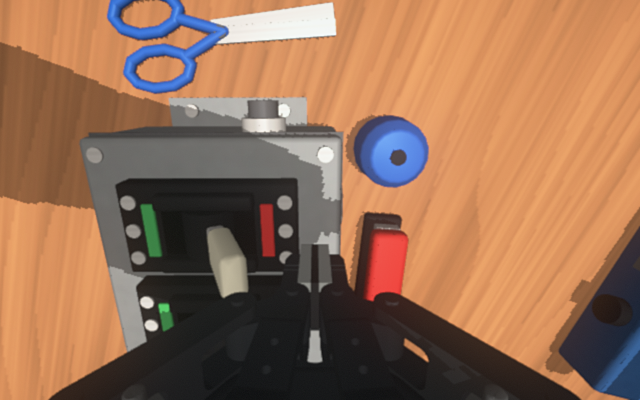

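Call:
send_rows(motion=[-0.006, -0.002, 0, 0, -0.012, -0.005, 0, 0, -0.018, -0.007, 0, 0, -0.024, -0.009, 0, 0, -0.03, -0.011, 0, 0, -0.036, -0.014, 0, 0, -0.042, -0.016, 0, 0])

```text
t: 3.2
ee_pos: [522.2, 97.0, 151.1]
ee_rot: [-90.0, -0.1, 19.2]
force: [0.6, 0.6, 0.3]
grip_width: 0.4
```

```bash
python3 - <<'E'
from h import *
im=capture("wrist"); cv2.imwrite(f"pics/wrist3.png",cv2.cvtColor(im,cv2.COLOR_RGB2BGR))
E
```

```text
(no output)
```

View pics/wrist3.png

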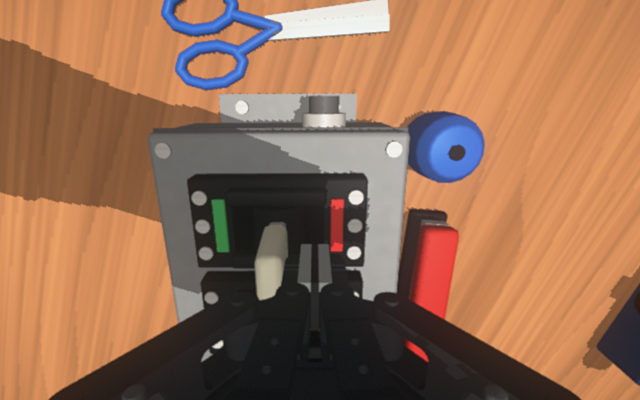

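Call:
send_rows(motion=[-0.006, -0.002, 0, 0, -0.012, -0.004, 0, 0, -0.018, -0.006, 0, 0, -0.021, -0.007, 0, 0, -0.021, -0.007, 0, 0])

```text
t: 3.67
ee_pos: [500.6, 90.1, 150.3]
ee_rot: [-90.0, 0.0, 19.2]
force: [0.1, -0.7, 0.1]
grip_width: -0.2
```

```bash
python3 - <<'E'
from h import *
im=capture("wrist"); cv2.imwrite(f"pics/wrist4.png",cv2.cvtColor(im,cv2.COLOR_RGB2BGR))
E
```

```text
(no output)
```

View pics/wrist4.png

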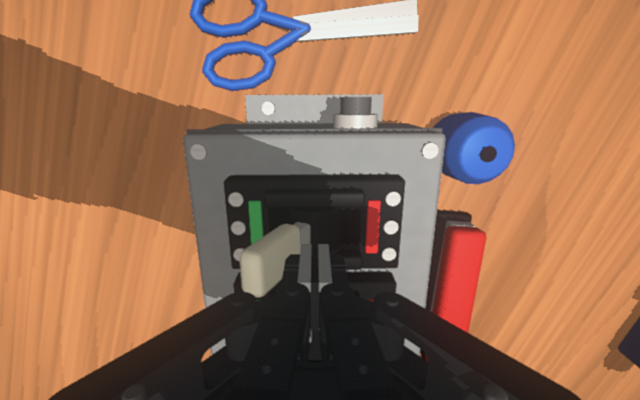

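White1's handle now leans to green. I'll back off, lift, and move over to the next one that is on, in slot 3 beside blue.

Call:
send_rows(motion=[0.012, 0.004, 0, 0, 0.024, 0.008, 0, 0, 0.024, 0.008, 0.03, 0, 0.024, 0.008, 0.06, 0, 0.03, 0.0, 0.085, 0, 0.045, -0.02, 0.085, 0, 0.06, -0.045, 0.085, 0, 0.078, -0.07, 0.085, 0, 0.096, -0.095, 0.085, 0, 0.11, -0.114, 0.085, 0, 0.11, -0.114, 0.085, 0])

```text
t: 4.63
ee_pos: [613.6, -27.0, 234.2]
ee_rot: [-90.0, 0.0, 19.1]
force: [0.6, -0.4, -0.4]
grip_width: -0.0
```

```bash
python3 - <<'E'
from h import *
for n in ("scene","wrist","top"):
    im=capture(n); cv2.imwrite(f"pics/{n}5.png",cv2.cvtColor(im,cv2.COLOR_RGB2BGR))
i=cv2.imread("pics/scene5.png")[120:270,220:420]
cv2.imwrite("pics/scene5z.png",cv2.resize(i,None,fx=3.7,fy=3.7))
E
```

```text
(no output)
```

View pics/scene5z.png

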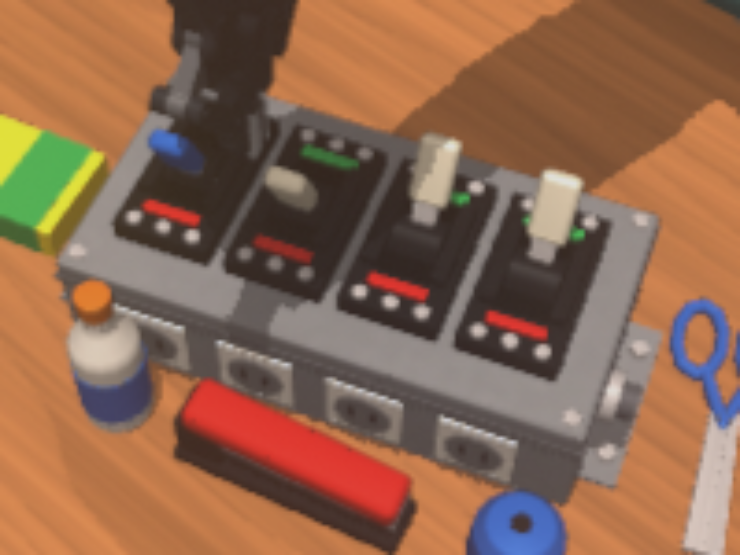

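View pics/wrist5.png

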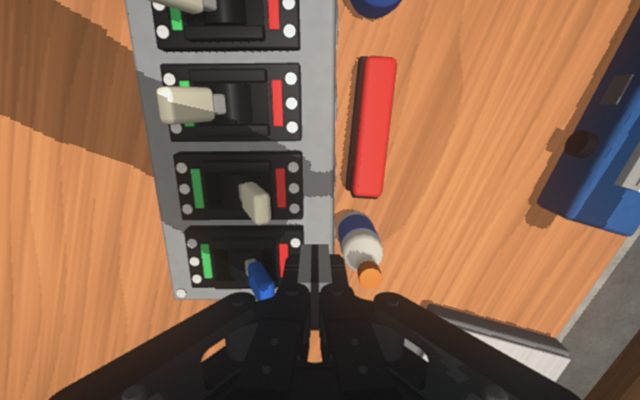

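Call:
send_rows(motion=[0, 0.002, -0.02, 0, -0.001, 0.003, -0.045, 0, -0.001, 0.003, -0.07, 0, -0.001, 0.003, -0.084, 0, -0.001, 0.003, -0.084, 0])

```text
t: 5.2
ee_pos: [608.5, -19.4, 148.8]
ee_rot: [-89.9, 0.2, 19.3]
force: [0.1, 0.7, 0.2]
grip_width: -0.1
```

```bash
python3 - <<'E'
from h import *
for n in ("scene","wrist"):
    im=capture(n); cv2.imwrite(f"pics/{n}6.png",cv2.cvtColor(im,cv2.COLOR_RGB2BGR))
i=cv2.imread("pics/scene6.png")[120:270,220:420]
cv2.imwrite("pics/scene6z.png",cv2.resize(i,None,fx=3.7,fy=3.7))
E
```

```text
(no output)
```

View pics/wrist6.png

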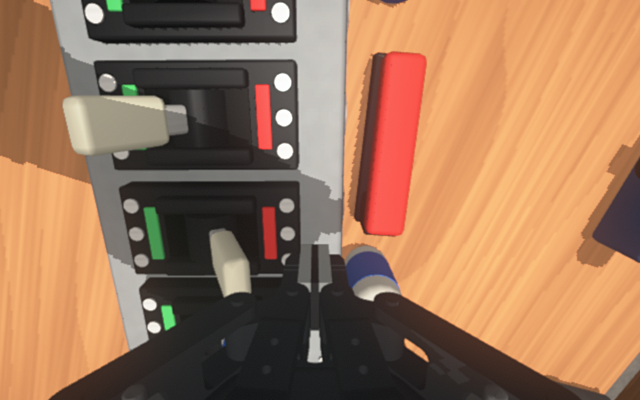

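View pics/scene6z.png

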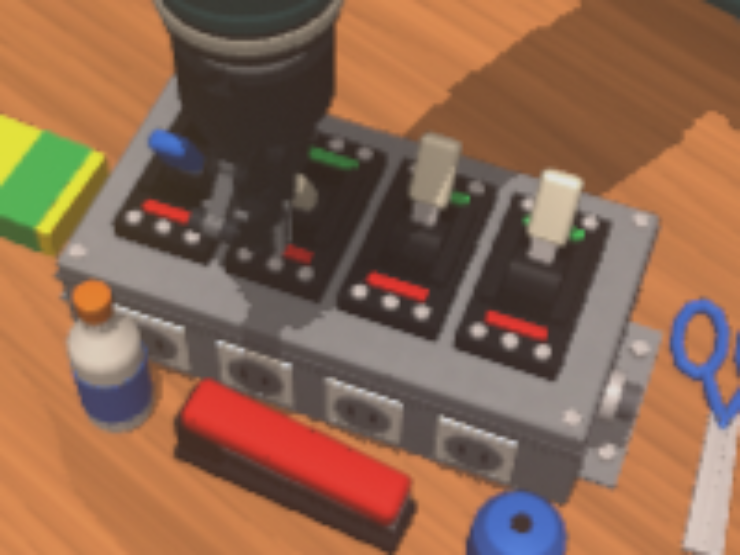

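Call:
send_rows(motion=[-0.006, -0.002, 0, 0, -0.012, -0.005, 0, 0, -0.018, -0.007, 0, 0, -0.024, -0.009, 0, 0, -0.03, -0.011, 0, 0, -0.036, -0.014, 0, 0, -0.042, -0.016, 0, 0, -0.048, -0.018, 0, 0, -0.054, -0.02, 0, 0, -0.06, -0.022, 0, 0, -0.062, -0.023, 0, 0, -0.062, -0.023, 0, 0])

```text
t: 6.3
ee_pos: [547.7, -43.9, 151.3]
ee_rot: [-90.0, 0.0, 19.2]
force: [1.1, -0.4, -0.2]
grip_width: 0.2
```

```bash
python3 - <<'E'
from h import *
im=capture("wrist"); cv2.imwrite(f"pics/wrist7.png",cv2.cvtColor(im,cv2.COLOR_RGB2BGR))
E
```

```text
(no output)
```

View pics/wrist7.png

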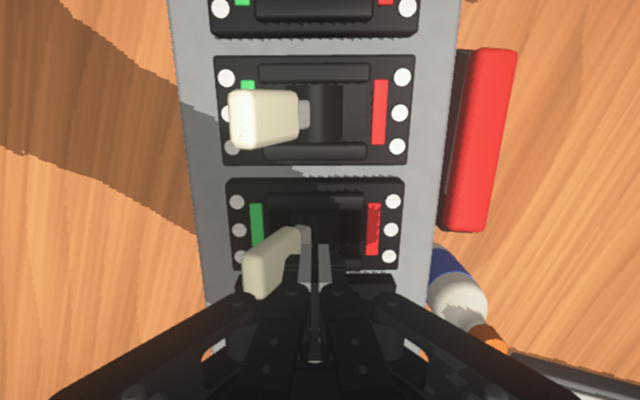

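Call:
send_rows(motion=[0.012, 0.004, 0, 0, 0.024, 0.008, 0, 0, 0.024, 0.008, 0.03, 0, 0.024, 0.008, 0.06, 0, 0.024, 0.008, 0.09, 0, 0.02, 0.03, 0.12, 0, 0.005, 0.06, 0.14, 0, -0.02, 0.09, 0.14, 0, -0.05, 0.115, 0.14, 0, -0.08, 0.14, 0.14, 0, -0.11, 0.165, 0.14, 0, -0.14, 0.19, 0.14, 0])

```text
t: 7.35
ee_pos: [407.0, 147.3, 291.2]
ee_rot: [-90.0, -0.0, 19.2]
force: [0.1, 0.7, 0.3]
grip_width: -0.4
```

Call:
send_rows(motion=[-0.03, 0.03, 0, 0, -0.05, 0.06, 0, 0, -0.06, 0.09, 0, 0, -0.06, 0.09, 0, 0, -0.06, 0.09, 0, 0, -0.06, 0.09, 0, 0])

```text
t: 7.85
ee_pos: [348.6, 236.4, 291.2]
ee_rot: [-90.0, 0.0, 19.3]
force: [-0.3, 0.1, 0.4]
grip_width: 0.1
```

```bash
python3 - <<'E'
from h import *
for n,(x0,y0,x1,y1) in {"scene":(220,120,420,270),"top":(240,130,450,290)}.items():
    im=capture(n); i=cv2.cvtColor(im,cv2.COLOR_RGB2BGR)
    cv2.imwrite(f"pics/{n}8z.png",cv2.resize(i[y0:y1,x0:x1],None,fx=3.7,fy=3.7,interpolation=cv2.INTER_CUBIC))
    b=cv2.imread(f"pics/{n}0.png")
    for q in ("white1","blue","glue_bottle","stapler","sharpener","crayon_box","scissors"):
        print(n,q,[(round(d["conf"],2),[int(v) for v in d["bbox"]]) for d in look_for(n,q)][:4])
print(readout.state()["t"],readout.state()["force"])
E
```

```text
scene white1 [(0.76, [354, 165, 375, 199]), (0.64, [297, 145, 315, 183]), (0.57, [327, 159, 344, 190])]
scene blue [(0.76, [257, 156, 281, 168])]
scene glue_bottle [(0.72, [238, 192, 261, 236])]
scene stapler [(0.59, [269, 220, 328, 267])]
scene sharpener [(0.56, [348, 254, 373, 284])]
scene crayon_box []
scene scissors [(0.8, [402, 201, 433, 274])]
top white1 [(0.9, [294, 226, 313, 246]), (0.67, [325, 212, 347, 236]), (0.55, [358, 202, 377, 227])]
top blue [(0.75, [390, 182, 406, 209])]
top glue_bottle [(0.62, [372, 141, 392, 162])]
top stapler [(0.66, [295, 150, 363, 182])]
top sharpener [(0.58, [256, 171, 280, 194]), (0.27, [389, 178, 407, 210])]
top crayon_box [(0.59, [431, 165, 493, 206]), (0.45, [254, 172, 282, 192])]
top scissors [(0.66, [231, 213, 280, 293]), (0.6, [262, 156, 437, 274])]
8.65 [ 0.40520405  0.45772991 -0.84199128]
```

View pics/scene8z.png

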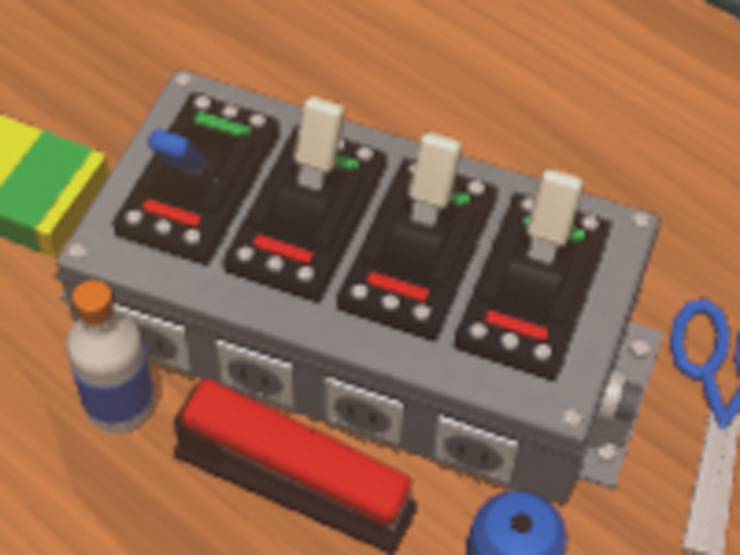

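View pics/top8z.png

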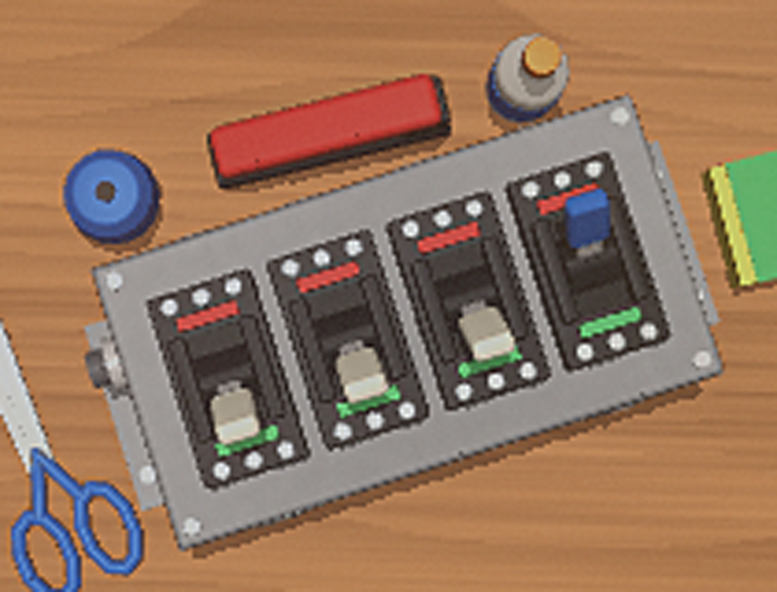

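```bash
python3 - <<'E'
from h import *
c=np.array([538,-12]);y=np.radians(19.3);M=np.array([[np.cos(y),-np.sin(y)],[np.sin(y),np.cos(y)]])
t=np.array([[235,431],[368,387],[493,346],[589,203]])/3.7+[240,130]
s=np.array([[560,181],[440,145],[323,108],[167,142]])/3.7+[220,120]
for n,u in(("top",t),("scene",s)): print(n,((ray(n,u,165)[:,:2]-c)@M).round(1).tolist())
E
```

```text
top [[-31.3, 108.5], [-30.8, 33.8], [-30.4, -36.6], [26.7, -109.7]]
scene [[-25.3, 109.2], [-24.5, 38.4], [-25.0, -33.4], [31.7, -105.3]]
```

All three white tips sit at the same OFF offset as the one I never touched, so each is at its stop. Blue is still on and the bystanders haven't moved, so I'm handing in.

```bash
python3 - <<'E'
from workcell import r
print(r.finish_job())
E
```

```text
the job is handed in; nothing more can be done
None
```

All three white handles are off and blue is still on. I handed the job in at about 8.7 s of the 40 s allowed; `finish_job` gives no verdict.

**What I did:** White handles in slots 1 and 3 (counted from the left in the top view) were on; the one in slot 2 was already off, and blue is in slot 4. I pushed slots 1 and 3 over from the red side with the gripper shut. Both leaned to green and stayed there after I backed off. The force readings I saw, taken at the end of each move, stayed around 1 N.

**Last checks before handing in:**
- **White handles:** their tips were at box x of about -31, -31 and -30 mm in the top view, where -30 mm is the OFF stop. The scene camera read about -25 mm for all three. That is a constant 5 to 6 mm shift that also shows on blue and on the slot 2 handle I never touched, so I took it as camera or calibration offset.
- **Blue handle:** its tip was at about +27 mm in the top view and +32 mm in the scene view, unchanged from the start.
- **Loose things:** none had visibly moved. The scene camera's detector missed the crayon box, but the top camera found it, and in the parts I compared it had not moved.
- **Arm:** it was parked about 290 mm above the table, clear of everything.

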